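Load heat sinks into a screwdriving fixture

ROBOT

A 6-joint arm with a two-finger parallel gripper is mounted at the origin on the work surface. World frame = base frame: x ahead of the robot, y to its left, z up, the work surface at z = 0. Lengths are in m, angles in degrees, forces in N, time in s.
With the tool pointing down it reaches from about 0.25 to 0.725 m from the base axis. Payload 9.7 kg.
Tool frame: the origin (TCP) lies on the centre line of the jaws, within the pads' length; the fingertips stand 17 mm ahead of it and the grasp point (between the pads) lies 2 mm behind it (bot.tip_extent is the distance from the TCP to the fingertips, in m); z points along the fingers, y is the line along which they close (so a half turn about z gives the same grasp; the last joint's range is limited). The gripper opens to 85 mm and grips with 20 to 120 N. Pads are 22 mm wide; open, the fingers measure 114 mm over their backs; the gripper's body (76 mm by 85 mm) begins 54 mm behind the grasp point. The pads swing forward as they close: fully open they stand 13 mm farther back than shut.
Start: joints at [74.828, 4.979, 10.078, 95.1, 0, 90], TCP at [0.144, 0.531, 0.248] pointing down, gripper open.
Joint ranges: [-179.16, 179.16], [-48.56, 103.87], [-65.8, 70.77], [-126.05, 130.52], [-82.76, 87.17], [-180, 180]. Speed limits (degrees/s): [127.2, 127.2, 147.25, 180, 180, 180].

INTERFACE

Orientations are given as [roll, pitch, yaw] about the fixed x, y, z axes, in that order (R = Rz(yaw) Ry(pitch) Rx(roll)).
In Python, from workcell import bot gives the robot as it stands.
- The arm moves only by the tool carry_out, never from a script. Its argument "moves" is text: rows parted by semicolons, each of 7 numbers parted by spaces: the shift along the tool's x, y, z in mm, then the turn, a rotation vector about the tool's x, y, z in degrees, then the finger opening in mm, from 0 to 85.4. A call has 1 to 20 rows; each row is the pose to reach, as a shift and turn from the pose commanded when the call began, along the tool's axes at that moment; what a row does not reach only later rows make up. A row lasts 1/10 s, in which the tool goes at most 50 mm and 8.59 degrees, less where a joint would pass 70% of its speed; a pose out of reach is approached as far as the arm can. A call with a gripper value outside its range is refused whole. The fingers move at their own pace and stop on an object; "force" is the grip in N (left out, the last holds). Time passes only in rows, so rows that repeat a pose let the fingers close. It gives the time, the measured TCP pose, the force, the opening and the grip force at its end, in the units of the state.
- bot.get_obs(): the state, without advancing time (a new reading comes with each control period).
- bot.camera(name): name is "scene" or "top" or "wrist"; returns a dict with "img" (400x640x3 uint8, red, green, blue), "mtx" (3x3 intrinsics, pixels), "position" and "orientation" of the camera in the world; the wrist camera has in their place "mount" (4x4, takes a point from camera to tool coordinates, whose origin is the TCP and whose axes are the flange's). Camera axes: x right, y up, looking along -z (the intrinsics and any distortion apply to the point x, -y, -z); pixel columns grow to the right and rows downward; lengths in m; the calibration is good to about 2 mm. A picture is of the moment at which its call begins: read the wrist's pose just before it. There is no depth.
- bot.job_done(): hands the job in; it is judged then, once.
The state is a dict: "time": time; "q": joint angles; "qd": joint speeds; "joint_efforts": joint torques, N m; "ee_pos": TCP position; "tcp_rot": TCP orientation; "wrist_force": force on the tool from outside, world axes, zero at the start; "torque": the same for the moment, N m; "opening": finger opening in m; "grasp_force": force on a finger pad.
Only numpy, scipy, OpenCV 4.12 (cv2) and the standard library are available. Lean on these libraries where they do the work, as an engineer would, in place of code of your own. Each camera call takes 0.05 s, during which the arm holds its last target. There are 200 camera calls.

TASK

Load every aluminium heat sink that is on the rubber mat into the black screwdriving fixture, one to a lane in any lanes: lay it down slantwise with one end between the lane's two posts and in front of its heel post, swing it about the post under the hook clamp until it lies flat along post and clamp, then push it along until it is up against the stop under the clamp. When all are home press the fixture's start button, and leave the things lying around where they are.

Things in the scene. Friction and masses are not known exactly. Their poses are not given: they have to be found in the camera images.
- fixture: The fixture: black plate 280 x 440 mm, 15 mm thick, fixed on the bench; its place and yaw vary. Origin on the bench; x runs along the lanes away from the robot, y to the left (when not turned), z up. Deck at z = 15 mm, smooth: aluminium slides easily on it. Four equal lanes lie along x, centre lines at y = -150, -50, +50, +150 mm.
- lane1 (a point): Point of the deck on the centre line of the lane at y = -150 mm, at fixture x = 0; axes as the fixture's. From it, in each lane, three round steel posts 12 mm thick and 22 mm tall stand at (x, y): heel post (-106, 0), pivot post (-68, -26), guide post (-68, +36) mm. A heat sink in line touches pivot post and clamp leg with its -y side; its middle is then on the centre line.
- lane2 (a point): The same point of the lane at y = -50 mm.
- lane3 (a point): The same point of the lane at y = +50 mm.
- lane4 (a point): The same point of the lane at y = +150 mm.
- clamp1 (a point): Foot of the hook clamp of lane 1, mid-length, on the face of its leg: 83.5 mm along x and -20 mm along y from point lane1. Dark steel, 57 mm long in x. Its roof reaches from the leg 14 mm over the lane (+y), underside 35 mm and top 39 mm above the deck; open towards +y and at both ends, so the far end of a heat sink must come in under it from the +y side.
- clamp2 (a point): The same for lane 2.
- clamp3 (a point): The same for lane 3.
- clamp4 (a point): The same for lane 4.
- stop1_tip (a point): Tip of the stop screw (10 mm thick) of lane 1, 15 mm above the deck, hidden from above by the clamp's roof, 10 mm to the -y side of the centre line. Axes as the fixture's. Fixed, but set anew each time at fixture x = 90 to 104 mm. A heat sink is home when its end touches the tip: its centre is then 90 mm before the tip.
- stop2_tip (a point): The same for lane 2.
- stop3_tip (a point): The same for lane 3.
- stop4_tip (a point): The same for lane 4.
- start (a joint): Travel of the start button, m: 0 up, 0.006 fully down; it springs back; about 5 N press it fully. Counts as pressed beyond 4 mm.
- start_top (a point): Centre of the top of the round grey start button (30 mm in diameter) in its black housing on the fixture's -y edge; pressed straight down.
- screw_tray: Bystander: open blue tray 130 x 100 x 45 mm, origin under its centre.
- screwdriver: Bystander: electric screwdriver 235 mm long lying on the bench, 42 mm thick, origin under the end of its handle, lying along its own x.
- carton: Bystander: closed carton 100 x 140 x 60 mm, origin under its centre.
- sink1_c (a point): Centre of a heat sink: loose finned aluminium bar 180 mm long (its own x), 40 mm wide (y), 30 mm tall, 0.22 to 0.37 kg, fins and outer sides running lengthwise; all are alike and either end may go first. Lies at first on the 3 mm rubber mat. None if it is not supplied this time (three or four are).
- sink2_c (a point): Centre of a heat sink: loose finned aluminium bar 180 mm long (its own x), 40 mm wide (y), 30 mm tall, 0.22 to 0.37 kg, fins and outer sides running lengthwise; all are alike and either end may go first. Lies at first on the 3 mm rubber mat. None if it is not supplied this time (three or four are).
- sink3_c (a point): Centre of a heat sink: loose finned aluminium bar 180 mm long (its own x), 40 mm wide (y), 30 mm tall, 0.22 to 0.37 kg, fins and outer sides running lengthwise; all are alike and either end may go first. Lies at first on the 3 mm rubber mat. None if it is not supplied this time (three or four are).
- sink4_c (a point): Centre of a heat sink: loose finned aluminium bar 180 mm long (its own x), 40 mm wide (y), 30 mm tall, 0.22 to 0.37 kg, fins and outer sides running lengthwise; all are alike and either end may go first. Lies at first on the 3 mm rubber mat. None if it is not supplied this time (three or four are).
Not all that is in view belongs to the job. Leave any pink or purple look-alike of the part that bears sink1_c alone.

How it is judged:
By the outcome, as a careful person would: the job done as asked, in the order asked, and still so for the second after the job is handed in, with the robot touching nothing.
Of sink1, sink2, sink3, sink4 only 3 to 4 are there at a start; the rules pass over those that are not, and their reading is None.
At some moment in a run one of sink1, sink2, sink3, sink4 may be knocked a few centimetres aside while the robot is not near it.
Once in a run the grip may slacken for a moment while it holds something.
It also fails if it takes over 210 s, if anything falls off the work surface, if the arm or the gripper's body presses on something with over 40 N, if the wrist force passes 120 N, or if a joint passes its speed limit or range.

## Working session

There is one attempt and no reset: what is moved stays moved. The work goes in short steps, Python scripts to look and compute and a tool call to move; the robot and the scene stay as the last step left them, time stands still between calls to the robot, and variables do not carry over. Pictures are saved under pics/ and viewed, at most 14 in all, crops included, and the job is handed in when it is done.

Besides the shell and the picture viewer there is one more tool, called after "Request:" as a command line: name --argument value ..., lists and objects as JSON in quotes. carry_out: Moves the arm, as the interface text tells. Its arguments: {"type":"object","properties":{"moves":{"type":"string"},"force":{"type":"number"}},"required":["moves"]}

```bash
ls; mkdir -p pics; python3 - <<'E'
from workcell import bot
import cv2,numpy as np
for n in("top","scene"):
    c=bot.camera(n); cv2.imwrite(f"pics/{n}0.png",c["img"][:,:,::-1]); print(n,{k:np.round(v,4).tolist() if not isinstance(v,(str,dict)) else v for k,v in c.items() if k!="img"})
c=bot.camera("wrist");print({k:np.round(v,4).tolist() for k,v in c.items() if k!="img"})
print(bot.get_obs())
E
```

```text
pics
top {'mtx': [[516.3839, 0.0, 319.8411], [0.0, 516.3839, 193.0022], [0.0, 0.0, 1.0]], 'position': [0.2185, -0.1178, 1.8131], 'orientation': [11.3227, 0.4682, -90.4255]}
scene {'mtx': [[490.5308, 0.0, 317.1742], [0.0, 490.5308, 199.8529], [0.0, 0.0, 1.0]], 'position': [1.1232, 0.6127, 1.2217], 'orientation': [37.2409, 0.6147, 142.2234]}
{'mtx': [[308.6401, 0.0, 321.5608], [0.0, 308.6401, 199.6242], [0.0, 0.0, 1.0]], 'mount': [[0.0011, 0.9642, 0.2651, 0.0662], [1.0, -0.0011, -0.0, -0.0003], [0.0003, 0.2651, -0.9642, -0.1262], [0.0, 0.0, 0.0, 1.0]]}
{'time': 0.15, 'q': array([ 7.48289436e+01,  5.00135012e+00,  1.00451626e+01,  9.51005678e+01,
       -5.84588612e-04,  8.99998498e+01]), 'qd': array([-0.06559992,  0.02766284,  0.16141759, -0.0379881 ,  0.04995916,
        0.01396196]), 'joint_efforts': array([ 6.38185938e-04, -5.20765436e+01,  4.65044188e+01,  1.40231929e-02,
       -1.07620554e-05, -1.38643426e-05]), 'ee_pos': array([0.1438948 , 0.5306698 , 0.24777253]), 'tcp_rot': array([-1.79943245e+02,  5.84439518e-04,  1.64829094e+02]), 'wrist_force': array([ 0.7323878 , -0.38399573, -0.17671463]), 'torque': array([-0.00877859, -0.0358632 , -0.01698897]), 'grasp_force': 0.0, 'opening': 0.08533493027640536}
```

View pics/top0.png

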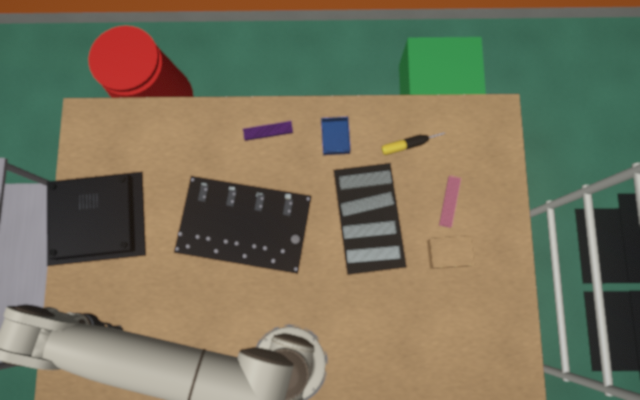

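View pics/scene0.png

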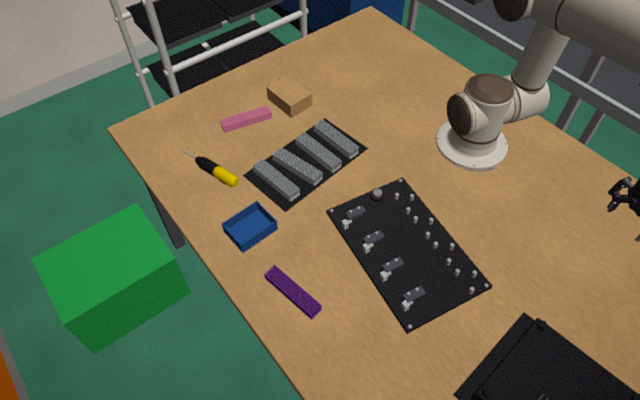

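The top view shows four grey heat sinks on the mat at about (365,180), (367,204), (369,230) and (373,255). The fixture is centred near (243,225), with its button at (295,239). The purple (267,130) and pink (449,202) bars lie off the mat and are look-alikes, so I leave them alone. Next I measure roughly from the top view.

```bash
cat > h.py <<'E'
import numpy as np,cv2
from scipy.spatial.transform import Rotation as R
from workcell import bot
def cam(n):
    o=bot.get_obs(); c=bot.camera(n)
    if n=="wrist":
        Rt=R.from_euler("xyz",o["tcp_rot"],degrees=True).as_matrix(); M=np.array(c["mount"])
        c["R"]=Rt@M[:3,:3]; c["p"]=o["ee_pos"]+Rt@M[:3,3]
    else:
        c["R"]=R.from_euler("xyz",c["orientation"],degrees=True).as_matrix(); c["p"]=np.array(c["position"])
    c["K"]=np.array(c["mtx"]); c["bgr"]=c["img"][:,:,::-1].copy(); return c
def w(c,uv,z):
    uv=np.atleast_2d(uv).astype(float); d=np.c_[uv,np.ones(len(uv))]@np.linalg.inv(c["K"]).T*[1,-1,-1]
    d=d@c["R"].T; return c["p"]+d*((z-c["p"][2])/d[:,2])[:,None]
def px(c,P):
    q=(np.atleast_2d(P)-c["p"])@c["R"]*[1,-1,-1]; q=q@c["K"].T; return q[:,:2]/q[:,2:]
def tool(P):  # world target -> shift in current tool axes (mm)
    o=bot.get_obs(); Rt=R.from_euler("xyz",o["tcp_rot"],degrees=True); return np.round(Rt.inv().apply(np.array(P)-o["ee_pos"])*1000,1)
E
python3 - <<'E'
from h import *
c=cam("top"); print(c["p"],np.round(c["R"],3))
fc=[(190,177),(311,196),(298,272),(175,251)]
print("fix",np.round(w(c,fc,.015),3))
hsv=cv2.cvtColor(c["bgr"],cv2.COLOR_BGR2HSV)
m=cv2.inRange(hsv,(0,0,85),(180,60,255)); m[:160]=0;m[275:]=0;m[:,:335]=0;m[:,405:]=0
m=cv2.morphologyEx(m,cv2.MORPH_OPEN,np.ones((3,3)))
for k in cv2.findContours(m,0,2)[0]:
    if cv2.contourArea(k)<200: continue
    r=cv2.minAreaRect(k); b=cv2.boxPoints(r); P=w(c,b,.033); C=w(c,r[0],.033)[0]
    e=[P[1]-P[0],P[2]-P[1]]; L=[np.linalg.norm(x) for x in e]; i=int(np.argmax(L)); 
    print(np.round(r[0],1),"C",np.round(C,4),"L",np.round(L,3),"yaw",np.degrees(np.arctan2(e[i][1],e[i][0]))%180)
E
```

```text
[ 0.21848211 -0.11784605  1.81311202] [[-0.007  0.98  -0.196]
 [-1.    -0.009 -0.007]
 [-0.008  0.196  0.981]]
fix [[ 0.641  0.359  0.015]
 [ 0.568 -0.074  0.015]
 [ 0.302 -0.028  0.015]
 [ 0.377  0.4    0.015]]
[372.8 254.1] C [ 0.3596 -0.2861  0.033 ] L [0.187 0.047] yaw 94.42019820022745
[368.7 229.5] C [ 0.4445 -0.2743  0.033 ] L [0.186 0.047] yaw 95.40613070231515
[366.7 203.7] C [ 0.5354 -0.2696  0.033 ] L [0.185 0.047] yaw 103.00278608468734
[365.1 179.4] C [ 0.6225 -0.2662  0.033 ] L [0.186 0.048] yaw 96.77427489598443
```

```bash
python3 - <<'E'
from h import *
print(tool([.489,.161,.20]))
E
```

```text
[-429.8 -266.5   48.1]
```

Request:
carry_out --moves "-430 -266 0 0 0 60 60; -430 -266 0 0 0 120 60; -430 -266 0 0 0 174.6 60; -430 -266 0 0 0 174.6 60; -430 -266 0 0 0 174.6 60; -430 -266 0 0 0 174.6 60; -430 -266 0 0 0 174.6 60; -430 -266 0 0 0 174.6 60; -430 -266 0 0 0 174.6 60; -430 -266 0 0 0 174.6 60; -430 -266 0 0 0 174.6 60; -430 -266 0 0 0 174.6 60; -430 -266 48 0 0 174.6 60; -430 -266 48 0 0 174.6 60; -430 -266 48 0 0 174.6 60; -430 -266 48 0 0 174.6 60; -430 -266 48 0 0 174.6 60; -430 -266 48 0 0 174.6 60; -430 -266 48 0 0 174.6 60; -430 -266 48 0 0 174.6 60"

```text
time: 2.2
ee_pos: [0.4993, 0.081, 0.2001]
tcp_rot: [-174.9, 0.4, 6.6]
wrist_force: [0.0, 0.1, 0.1]
opening: 0.0597
grasp_force: 0.0
```

```bash
python3 - <<'E'
from h import *
import pickle
o=bot.get_obs();print(o["time"],o["ee_pos"],o["tcp_rot"],o["q"])
c=cam("wrist"); pickle.dump({k:c[k] for k in("K","R","p","bgr")},open("fix1.pkl","wb")); cv2.imwrite("pics/fix1.png",c["bgr"])
E
```

```text
2.2 [0.49927664 0.08102058 0.2000708 ] [-174.94765694    0.43743073    6.59646484] [  6.54312866  -1.45648228  -1.98055724  89.91807085   5.05193367
 179.94645738]
```

View pics/fix1.png

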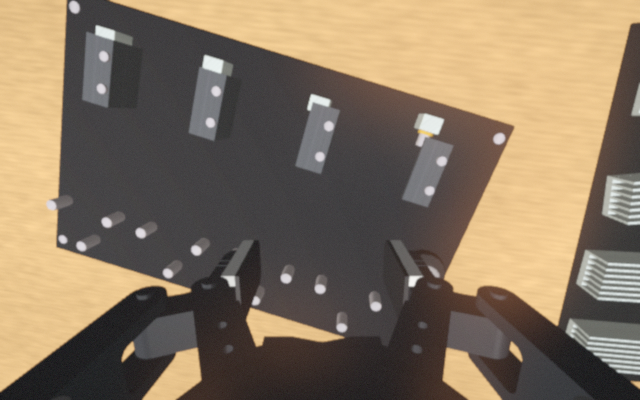

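The view shows the fixture with its clamps at rows 30–200 and posts at rows 200–320. Joint 6 ran into its limit, so the right branch is tool yaw near 170 over the fixture and near 95 over the mat.

```bash
cat >> h.py <<'E'
def go(P,yaw):
    o=bot.get_obs(); Rt=R.from_euler("xyz",o["tcp_rot"],degrees=True); D=Rt.inv()*R.from_euler("xyz",[180,0,yaw],degrees=True)
    print("t",round(o["time"],1),"shift",tool(P),"turn",np.round(D.as_rotvec(degrees=True),1),"q",np.round(o["q"],0))
E
python3 -c "
from h import *
go([.47,.165,.25],90);go([.47,.165,.25],170)"
```

```text
t 2.2 shift [-19.8 -92.8 -41.7] turn [ -4.5  -3.3 -83.6] q [  6.  -1.  -2.  90.   5. 180.]
t 2.2 shift [-19.8 -92.8 -41.7] turn [  -1.7   -7.1 -163.5] q [  6.  -1.  -2.  90.   5. 180.]
```

Request:
carry_out --moves "-20 -93 -42 -4.5 -3.3 -83.6 60; -20 -93 -42 -4.5 -3.3 -83.6 60; -20 -93 -42 -4.5 -3.3 -83.6 60; -20 -93 -42 -4.5 -3.3 -83.6 60; -20 -93 -42 -4.5 -3.3 -83.6 60; -20 -93 -42 -1.7 -7.1 -163.5 60; -20 -93 -42 -1.7 -7.1 -163.5 60; -20 -93 -42 -1.7 -7.1 -163.5 60; -20 -93 -42 -1.7 -7.1 -163.5 60; -20 -93 -42 -1.7 -7.1 -163.5 60; -20 -93 -42 -1.7 -7.1 -163.5 60; -20 -93 -42 -1.7 -7.1 -163.5 60; -20 -93 -42 -1.7 -7.1 -163.5 60; -20 -93 -42 -1.7 -7.1 -163.5 60; -20 -93 -42 -1.7 -7.1 -163.5 60; -20 -93 -42 -1.7 -7.1 -163.5 60; -20 -93 -42 -1.7 -7.1 -163.5 60; -20 -93 -42 -1.7 -7.1 -163.5 60; -20 -93 -42 -1.7 -7.1 -163.5 60; -20 -93 -42 -1.7 -7.1 -163.5 60"

```text
time: 4.25
ee_pos: [0.4691, 0.1683, 0.2503]
tcp_rot: [-180.0, 0.1, 170.5]
wrist_force: [-0.6, -0.3, -0.3]
opening: 0.0598
grasp_force: 0.0
```

```bash
python3 - <<'E'
from h import *
import pickle
go([.47,.165,.25],170)
c=cam("wrist"); pickle.dump({k:c[k] for k in("K","R","p","bgr")},open("fix2.pkl","wb")); cv2.imwrite("pics/fix2.png",c["bgr"])
E
```

```text
t 4.2 shift [-1.4 -3.1  0.3] turn [-0.   0.1  0.5] q [20. -2.  3. 95. -0. 29.]
```

View pics/fix2.png

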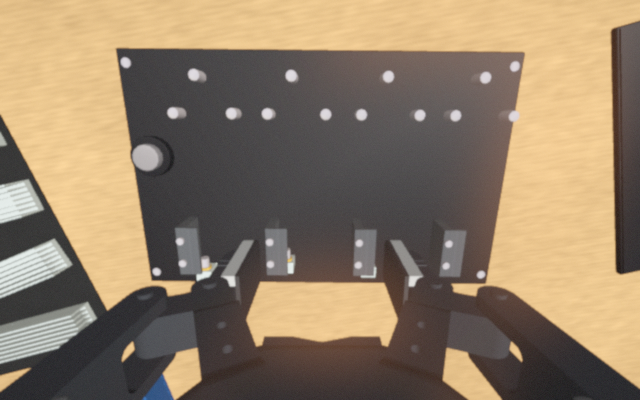

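The view shows the whole fixture. The heel posts are in row 75 (columns 195, 291, 388, 485), the pivot and guide posts in row 114, the button at (147,157) and the clamps around row 245.

```bash
cat > fit.py <<'E'
from h import *
import pickle
c=pickle.load(open("fix2.pkl","rb"))
g=cv2.cvtColor(c["bgr"],cv2.COLOR_BGR2GRAY)
ap=np.array([(195,75),(291,75),(388,76),(485,77),(175,113),(268,114),(361,115),(455,115),(232,113),(326,114),(420,115),(513,116)])
M=np.array([(-106,y) for y in(-150,-50,50,150)]+[(-68,y-26) for y in(-150,-50,50,150)]+[(-68,y+36) for y in(-150,-50,50,150)])/1000
def top(u,v):   # bright blob, brightest = top face
    p=g[v-10:v+11,u-10:u+11].astype(np.uint8); p=cv2.resize(p,None,fx=4,fy=4,interpolation=cv2.INTER_CUBIC)
    m=(p>185).astype(np.uint8); n,l,s,ct=cv2.connectedComponentsWithStats(m); i=1+np.argmax(s[1:,4]) if n>1 else 0
    return [u-10+(ct[i][0]+.5)/4-.5, v-10+(ct[i][1]+.5)/4-.5, s[i,4]/16, s[i,2]/4,s[i,3]/4]
T=np.array([top(*a) for a in ap]); print(np.round(T,1))
W=w(c,T[:,:2],.037)[:,:2]
def fit(M,W):
    mc,wc=M.mean(0),W.mean(0); a=M-mc;b=W-wc
    th=np.arctan2((a[:,0]*b[:,1]-a[:,1]*b[:,0]).sum(),(a*b).sum()); Q=np.array([[np.cos(th),-np.sin(th)],[np.sin(th),np.cos(th)]])
    return th,Q,wc-Q@mc
for it in range(2):
    th,Q,t=fit(M,W); res=(W-t)@Q-M; print("yaw",np.degrees(th),"t",t,"res mm",np.round(res*1000,1).tolist())
    break
# checks: plate corner screws
for uv in [(126,62),(515,67),(156,272),(481,274)]: print("corner screw in fixture",np.round((w(c,uv,.017)[0,:2]-t)@Q,4))
print("scale",np.linalg.norm(W[3]-W[0]),"button",np.round((w(c,(147,157),.03)[0,:2]-t)@Q,4))
E
python3 fit.py
```

```text
[[193.4  74.2  91.9  10.8  11. ]
 [290.8  75.3  91.1  10.8  11. ]
 [388.   76.2  87.2  10.2  11. ]
 [485.2  77.2  85.8  10.2  10.8]
 [172.6 112.4  83.6  10.2  10.2]
 [267.  113.3  84.7  10.5  10.2]
 [361.1 114.3  79.3  10.   10.2]
 [455.3 115.2  77.6   9.8  10.2]
 [231.1 112.9  85.4  10.2  10.5]
 [325.3 113.9  80.   10.   10.2]
 [419.5 114.8  78.6  10.   10.2]
 [517.5 116.5 239.2  14.8  21. ]]
yaw -9.96520250039442 t [0.47328558 0.18492316] res mm [[0.0, -0.2], [0.0, -0.3], [-0.1, -0.5], [-0.1, -0.5], [0.0, -0.1], [-0.0, -0.2], [-0.1, -0.5], [-0.1, -0.5], [-0.1, -0.2], [-0.1, -0.4], [-0.1, -0.5], [0.5, 3.7]]
corner screw in fixture [-0.1198 -0.2294]
corner screw in fixture [-0.1189  0.19  ]
corner screw in fixture [ 0.131  -0.2304]
corner screw in fixture [0.1295 0.1899]
scale 0.29971533418979707 button [-0.0195 -0.2138]
```

```bash
cat >> fit.py <<'E'
print("---")
k=np.arange(11); th,Q,t=fit(M[k],W[k]); t2=t; res=(W-t)@Q-M; print("yaw",np.degrees(th),"t",t,"rms",np.sqrt((res[k]**2).mean())*1e3)
c=pickle.load(open("fix1.pkl","rb")); g=cv2.cvtColor(c["bgr"],cv2.COLOR_BGR2GRAY)
P=np.c_[M@Q.T+t,np.full(12,.037)]; uv=px(c,P); print(np.round(uv,0).tolist())
k=[i for i in range(12) if 0<uv[i,1]<335 and i not in(3,7,11)]
T=np.array([top(*np.round(uv[i]).astype(int)) for i in k]); print(np.c_[k,np.round(T-np.c_[uv[k],np.zeros((len(k),3))],1)])
big=cv2.resize(c["bgr"][180:340,30:430],None,fx=2,fy=2); cv2.imwrite("pics/fix1c.png",big)
W1=w(c,T[:,:2],.037)[:,:2]; ok=T[:,2]<130; th1,Q1,t1=fit(M[k][ok],W1[ok]); print("fix1 yaw",np.degrees(th1),"t",t1, "diff in fixture mm",(t1-t2)@Q*1000)
E
python3 fit.py | sed -n '/---/,$p'
```

```text
---
yaw -9.938872279630715 t [0.47317903 0.1846382 ] rms 0.10701134034389083
[[341.0, 327.0], [254.0, 300.0], [167.0, 273.0], [81.0, 246.0], [375.0, 306.0], [285.0, 278.0], [196.0, 250.0], [106.0, 222.0], [319.0, 289.0], [230.0, 261.0], [140.0, 233.0], [51.0, 205.0]]
[[ 0.00e+00  3.00e-01 -1.00e-01  5.64e+01  9.20e+00  7.80e+00]
 [ 1.00e+00  1.70e+00  5.00e-01  3.63e+01  6.80e+00  7.50e+00]
 [ 2.00e+00  3.00e-01 -1.00e-01  5.94e+01  9.00e+00  8.50e+00]
 [ 4.00e+00  3.00e-01 -1.00e-01  6.38e+01  9.80e+00  8.50e+00]
 [ 5.00e+00  3.00e-01 -0.00e+00  6.61e+01  9.80e+00  8.80e+00]
 [ 6.00e+00  3.00e-01 -0.00e+00  6.65e+01  9.20e+00  9.00e+00]
 [ 8.00e+00  2.00e-01 -1.00e-01  6.51e+01  9.80e+00  8.20e+00]
 [ 9.00e+00  4.00e-01  4.00e-01  4.41e+02  2.10e+01  2.10e+01]
 [ 1.00e+01  3.00e-01  0.00e+00  6.58e+01  9.20e+00  9.20e+00]]
fix1 yaw -9.887597653274323 t [0.47322009 0.18423099] diff in fixture mm [ 0.11073153 -0.39400882]
```

```bash
cat >> h.py <<'E'
FT=np.array([.4732,.1844]); FY=-9.92
_a=np.radians(FY); FQ=np.array([[np.cos(_a),-np.sin(_a)],[np.sin(_a),np.cos(_a)]])
def fw(xy): return FT+FQ@(np.array(xy)/1000)      # fixture mm -> world m
def wf(P): return (np.atleast_2d(P)[:,:2]-FT)@FQ*1000
E
python3 -c "
from h import *
go([.49,-.285,.25],95)"
```

```text
t 4.3 shift [ -97.2 -443.3    0.7] turn [ 0.   0.1 75.3] q [20. -2.  3. 95. -0. 29.]
```

Request:
carry_out --moves "-97 -443 1 0 0 75.3 65; -97 -443 1 0 0 75.3 65; -97 -443 1 0 0 75.3 65; -97 -443 1 0 0 75.3 65; -97 -443 1 0 0 75.3 65; -97 -443 1 0 0 75.3 65; -97 -443 1 0 0 75.3 65; -97 -443 1 0 0 75.3 65; -97 -443 1 0 0 75.3 65; -97 -443 1 0 0 75.3 65; -97 -443 1 0 0 75.3 65; -97 -443 1 0 0 75.3 65; -97 -443 1 0 0 75.3 65; -97 -443 1 0 0 75.3 65; -97 -443 1 0 0 75.3 65; -97 -443 1 0 0 75.3 65"

```text
time: 5.9
ee_pos: [0.491, -0.2843, 0.25]
tcp_rot: [179.9, 0.1, 95.1]
wrist_force: [0.2, -0.2, -0.1]
opening: 0.0653
grasp_force: 0.0
```

```bash
python3 - <<'E'
from h import *
import pickle
go([.49,-.285,.25],95)
c=cam("wrist"); pickle.dump({k:c[k] for k in("K","R","p","bgr")},open("mat1.pkl","wb")); cv2.imwrite("pics/mat1.png",c["bgr"])
E
```

```text
t 5.9 shift [-0.6 -1.1 -0. ] turn [0.1 0.1 0.1] q [-30.   7.  13.  95.  -0.  55.]
```

View pics/mat1.png

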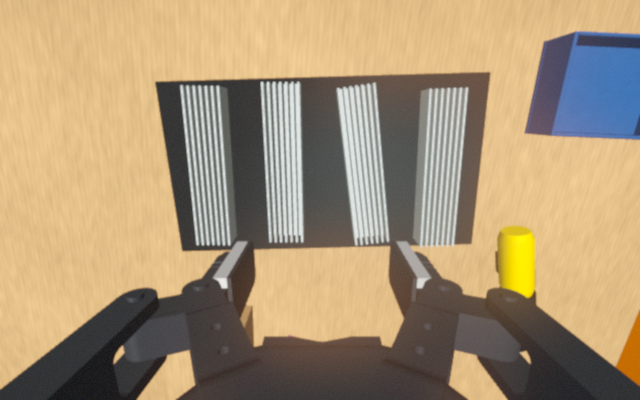

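The view shows four grey sinks on the mat at about (208,165), (283,162), (363,163) and (441,166), with nothing pink or purple among them. All four are the parts meant. I'll measure them by their bright fin tops.

```bash
cat >> h.py <<'E'
def sinks(c,z,th=140,lim=255):
    hsv=cv2.cvtColor(c["bgr"],cv2.COLOR_BGR2HSV); m=cv2.inRange(hsv,(0,0,th),(180,60,255)); m[lim:]=0
    m=cv2.resize(m,None,fx=3,fy=3,interpolation=cv2.INTER_LINEAR); m=(m>127).astype(np.uint8)*255
    m=cv2.morphologyEx(m,cv2.MORPH_CLOSE,np.ones((17,17))); m=cv2.morphologyEx(m,cv2.MORPH_OPEN,np.ones((9,9))); out=[]
    for k in cv2.findContours(m,0,2)[0]:
        if cv2.contourArea(k)<9*1500: continue
        P=w(c,(k[:,0]+.5)/3-.5,z)[:,:2].astype(np.float32); r=cv2.minAreaRect(P*1000)
        b=cv2.boxPoints(r); e=[b[1]-b[0],b[2]-b[1]]; i=int(np.linalg.norm(e[1])>np.linalg.norm(e[0]))
        if max(r[1])>230: continue
        out.append((np.array(r[0])/1000,np.degrees(np.arctan2(e[i][1],e[i][0]))%180,sorted(r[1])))
    return sorted(out,key=lambda s:s[0][0])
E
cat > mat.py <<'E'
from h import *
import pickle,sys
c=pickle.load(open(sys.argv[1],"rb")) if len(sys.argv)>1 else cam("wrist")
for th in(120,150,175):
    for s in sinks(c,.033,th): print(th,np.round(s[0],4),np.round(s[1],2),np.round(s[2],1))
E
python3 mat.py mat1.pkl
```

```text
120 [ 0.3717 -0.2953] 95.16 [ 61.7 193.5]
120 [ 0.4484 -0.2786] 95.41 [ 43.4 181.9]
120 [ 0.5391 -0.2734] 103.08 [ 43.9 183.6]
120 [ 0.6229 -0.2686] 96.99 [ 51.4 182.1]
150 [ 0.3721 -0.2954] 94.43 [ 59.7 193.1]
150 [ 0.4482 -0.2791] 95.5 [ 42.5 181. ]
150 [ 0.5393 -0.2733] 102.95 [ 42.5 182. ]
150 [ 0.6264 -0.2685] 97.0 [ 43.2 181.5]
175 [ 0.3629 -0.2901] 94.46 [ 41.3 179.9]
175 [ 0.4482 -0.2784] 95.47 [ 41.4 179.7]
175 [ 0.5391 -0.2728] 103.0 [ 41.4 180.4]
175 [ 0.6267 -0.2687] 96.83 [ 41.4 180.8]
```

```bash
python3 -c "
from h import *
go([.6267,-.2687,.12],96.8);go([.6267,-.2687,.024],96.8)"
```

```text
t 6.0 shift [  3.7 136.5 130.1] turn [ 0.1  0.1 -1.7] q [-30.   7.  13.  95.  -0.  55.]
t 6.0 shift [  3.8 136.4 226.1] turn [ 0.1  0.1 -1.7] q [-30.   7.  13.  95.  -0.  55.]
```

Request:
carry_out --moves "4 136.5 100 0 0 -1.7 65; 4 136.5 100 0 0 -1.7 65; 4 136.5 100 0 0 -1.7 65; 4 136.5 100 0 0 -1.7 65; 4 136.5 130 0 0 -1.7 65; 4 136.5 170 0 0 -1.7 65; 4 136.5 200 0 0 -1.7 65; 4 136.5 215 0 0 -1.7 65; 4 136.5 226 0 0 -1.7 65; 4 136.5 226 0 0 -1.7 65; 4 136.5 226 0 0 -1.7 36; 4 136.5 226 0 0 -1.7 36; 4 136.5 226 0 0 -1.7 36; 4 136.5 226 0 0 -1.7 36; 4 136.5 226 0 0 -1.7 36; 4 136.5 226 0 0 -1.7 36; 4 136.5 226 0 0 -1.7 36" --force 60

```text
time: 7.65
ee_pos: [0.6277, -0.2693, 0.026]
tcp_rot: [179.8, 0.1, 96.8]
wrist_force: [0.1, 0.8, 6.8]
opening: 0.0391
grasp_force: 63.0
```

```bash
python3 - <<'E'
from h import *
go([.6267,-.2687,.024],96.8)
p=fw((-7.4,150+17.9)); print("place xy",p); go([*p,.13],FY+192); go([*p,.037],FY+192)
E
```

```text
t 7.7 shift [ 0.8 -1.   2. ] turn [ 0.2  0.1 -0. ] q [-23.  24.   9.  74.  -0.  60.]
place xy [0.49483527 0.35106459]
t 7.7 shift [ 631.5  -58.3 -105.8] turn [  0.1   0.3 -85.3] q [-23.  24.   9.  74.  -0.  60.]
t 7.7 shift [631.7 -58.7 -12.8] turn [  0.1   0.3 -85.3] q [-23.  24.   9.  74.  -0.  60.]
```

Request:
carry_out --moves "0 0 -40 0 0 0 36; 0 0 -80 0 0 0 36; 0 0 -106 0 0 0 36; 100 -20 -106 0 0 -20 36; 140 -20 -106 0 0 -30 36; 180 -20 -106 0 0 -40 36; 230 -20 -106 0 0 -50 36; 280 -30 -106 0 0 -60 36; 330 -40 -106 0 0 -70 36; 380 -58 -106 0 0 -85.3 36; 420 -58 -106 0 0 -85.3 36; 470 -58 -106 0 0 -85.3 36; 520 -58 -106 0 0 -85.3 36; 570 -58 -106 0 0 -85.3 36; 610 -58 -106 0 0 -85.3 36; 631 -58 -106 0 0 -85.3 36; 631 -58 -106 0 0 -85.3 36; 631 -58 -106 0 0 -85.3 36; 631 -58 -106 0 0 -85.3 36; 631 -58 -106 0 0 -85.3 36"

```text
time: 9.65
ee_pos: [0.4948, 0.3498, 0.1295]
tcp_rot: [-179.9, 0.1, -178.0]
wrist_force: [-0.9, -0.5, -3.9]
opening: 0.0392
grasp_force: 62.2
```

```bash
python3 - <<'E'
from h import *
p=fw((-7.4,150+17.9)); go([*p,.13],FY+192); go([*p,.040],FY+192); print(wf(bot.get_obs()["ee_pos"]))
c=cam("wrist"); cv2.imwrite("pics/hold1.png",c["bgr"])
E
```

```text
t 9.7 shift [-0.1  1.3 -0.5] turn [-0.1  0.1 -0.1] q [35. 12.  5. 83. -0. 33.]
t 9.7 shift [ 0.   1.3 89.5] turn [-0.1  0.1 -0.1] q [35. 12.  5. 83. -0. 33.]
[[ -7.20248106 166.65599345]]
```

View pics/hold1.png

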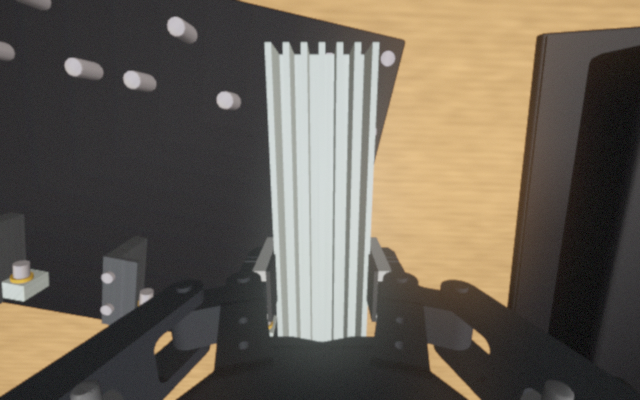

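The part is held squarely: columns 265–380, with its near end at row 42. I lower it slantwise.

Request:
carry_out --moves "0 1.3 30 0 0 0 36; 0 1.3 50 0 0 0 36; 0 1.3 65 0 0 0 36; 0 1.3 75 0 0 0 36; 0 1.3 82 0 0 0 36; 0 1.3 86 0 0 0 36; 0 1.3 88 0 0 0 36; 0 1.3 90 0 0 0 36; 0 1.3 90 0 0 0 36; 0 1.3 90 0 0 0 36; 0 1.3 90 0 0 0 36"

```text
time: 10.8
ee_pos: [0.4947, 0.3523, 0.0396]
tcp_rot: [-180.0, 0.1, -177.9]
wrist_force: [-0.5, 1.0, -3.0]
opening: 0.0387
grasp_force: 62.2
```

```bash
python3 - <<'E'
from h import *
o=bot.get_obs(); print(o["time"],o["ee_pos"],o["tcp_rot"],o["wrist_force"],wf(o["ee_pos"]))
c=cam("wrist"); cv2.imwrite("pics/low1.png",c["bgr"])
E
```

```text
10.8 [0.49465058 0.35226669 0.03957149] [-1.79966248e+02  8.16502694e-02 -1.77911439e+02] [-0.53906385  0.96774018 -3.0327014 ] [[ -7.78901059 169.05231053]]
```

View pics/low1.png

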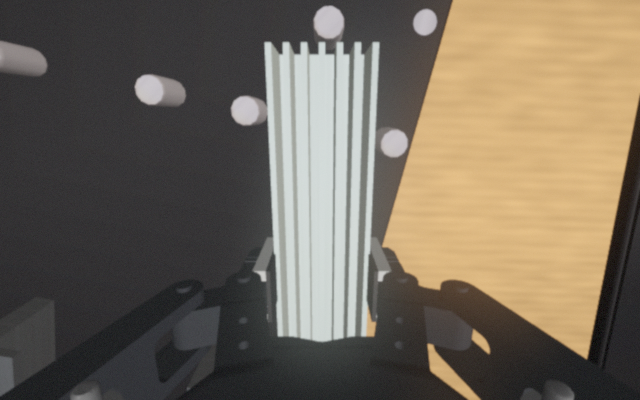

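The view shows the near end between the pivot post (250,110) and guide post (393,143), in front of the heel post (330,22). I set it down and swing.

Request:
carry_out --moves "0 0 1.5 0 0 0 36; 0 0 1.5 0 0 0 36; 0.2 -3.1 1.5 0 0 2 36; 0.4 -6.2 1.5 0 0 4 36; 0.6 -9.3 1.5 0 0 6 36; 0.8 -12.4 1.5 0 0 8 36; 1 -15.5 1.5 0 0 10 36; 1.1 -17.1 1.5 0 0 11 36; 1.1 -18.7 1.5 0 0 12 36; 1.1 -18.7 1.5 0 0 12 36; 1.1 -18.7 1.5 0 0 12 36; 1.1 -18.7 1.5 0 0 12 36" --force 40

```text
time: 12.05
ee_pos: [0.4943, 0.3336, 0.0381]
tcp_rot: [-180.0, 0.1, 170.1]
wrist_force: [-0.0, 0.9, 1.9]
opening: 0.0392
grasp_force: 62.9
```

```bash
cat > st.py <<'E'
from h import *
o=bot.get_obs(); f=FQ.T@o["wrist_force"][:2]
print("t",o["time"],"fix xy",wf(o["ee_pos"])[0].round(2),"z",o["ee_pos"][2].round(4),"yaw",((o["tcp_rot"][2]-FY)%360).round(2),"F fix",f.round(1),o["wrist_force"][2].round(1),"Mz",o["torque"].round(2),"open",round(o["opening"],4),o["grasp_force"])
E
python3 st.py
```

```text
t 12.05 fix xy [ -4.91 150.57] z 0.0381 yaw 180.02 F fix [-0.2  0.8] 1.9 Mz [ 0.19  0.05 -0.16] open 0.0392 62.923972606658936
```

Request:
carry_out --moves "0 -0.5 0 0 0 0 36; 0 -1 0 0 0 0 36; 0 -1 0 0 0 0 36; 0 -1 0 0 0 0 36; 0 -1 0 0 0 0 36" --force 30

```text
time: 12.55
ee_pos: [0.4943, 0.3334, 0.0381]
tcp_rot: [179.9, 0.1, 170.1]
wrist_force: [2.0, 7.2, 0.8]
opening: 0.0391
grasp_force: 62.6
```

```bash
python3 st.py
```

```text
t 12.55 fix xy [ -4.9  150.43] z 0.0381 yaw 180.03 F fix [0.7 7.4] 0.8 Mz [ 1.34 -0.32 -0.29] open 0.0391 62.60514736175537
```

Request:
carry_out --moves "0 -0.5 0 0 0 0.4 36; 0 -0.5 0 0 0 0.8 36; 0 -0.5 0 0 0 0.8 36; 0 -0.5 0 0 0 0.8 36"

```text
time: 12.95
ee_pos: [0.4945, 0.3338, 0.0381]
tcp_rot: [179.8, 0.1, 169.4]
wrist_force: [4.0, 10.3, -1.8]
opening: 0.0387
grasp_force: 62.5
```

```bash
python3 st.py
```

```text
t 12.95 fix xy [ -4.8  150.82] z 0.0381 yaw 179.36 F fix [ 2.1 10.8] -1.8 Mz [ 2.05 -0.71  0.94] open 0.0387 62.47782647609711
```

Request:
carry_out --moves "-1 0.2 0 0 0 -0.5 36; -2 0.2 0 0 0 -0.5 36; -3 0.2 0 0 0 -0.5 36; -4 0.2 0 0 0 -0.5 36; -5 0.2 0 0 0 -0.5 36; -6 0.2 0 0 0 -0.5 36; -7 0.2 0 0 0 -0.5 36; -8 0.2 0 0 0 -0.5 36; -8 0.2 0 0 0 -0.5 36; -8 0.2 0 0 0 -0.5 36"

```text
time: 13.95
ee_pos: [0.5016, 0.3322, 0.0381]
tcp_rot: [179.9, 0.0, 169.9]
wrist_force: [-1.4, 8.3, 1.3]
opening: 0.0391
grasp_force: 62.8
```

```bash
python3 st.py
```

```text
t 13.95 fix xy [  2.51 150.45] z 0.0381 yaw 179.82 F fix [-2.8  7.9] 1.3 Mz [1.83 0.12 0.36] open 0.0391 62.81671464443207
```

Request:
carry_out --moves "-1 0 0 0 0 0 36; -2 0 0 0 0 0 36; -3 0 0 0 0 0 36; -4 0 0 0 0 0 36; -4 0 0 0 0 0 36"

```text
time: 14.45
ee_pos: [0.5023, 0.332, 0.038]
tcp_rot: [179.9, -0.3, 170.0]
wrist_force: [-19.5, 10.9, 9.8]
opening: 0.0387
grasp_force: 63.8
```

```bash
python3 st.py
```

```text
t 14.45 fix xy [  3.24 150.41] z 0.038 yaw 179.9 F fix [-21.1   7.4] 9.8 Mz [2.32 3.41 0.05] open 0.0387 63.814945220947266
```

Firm contact at the stop (21 N). I release and look.

Request:
carry_out --moves "-4 0.5 0 0 0 0 58; -4 0.5 0 0 0 0 58; -4 0.5 0 0 0 0 58; -4 0.5 0 0 0 0 58; -4 0.5 -20 0 0 0 58; -4 0.5 -60 0 0 0 58; -4 0.5 -100 0 0 0 58; -4 0.5 -150 0 0 0 58; 20 0.5 -190 0 0 0 58; 20 0.5 -190 0 0 0 58; 20 0.5 -190 0 0 0 58; 20 0.5 -190 0 0 0 58"

```text
time: 15.65
ee_pos: [0.4858, 0.3338, 0.2264]
tcp_rot: [-179.9, 0.0, 169.8]
wrist_force: [-0.6, 0.1, -0.3]
opening: 0.0579
grasp_force: 0.0
```

```bash
cat > lane.py <<'E'
from h import *
import sys,pickle
c=cam("wrist"); cv2.imwrite(sys.argv[1],c["bgr"]); pickle.dump({k:c[k] for k in("K","R","p","bgr")},open("last.pkl","wb"))
for th in(150,175):
  for s in sinks(c,.045,th,400): print(th,"fix",wf(s[0])[0].round(2),"yaw",round(s[1]-FY-180*(s[1]-FY>90),2),np.round(s[2],1))
E
python3 st.py; python3 lane.py pics/l4.png
```

```text
t 15.65 fix xy [-13.29 149.36] z 0.2264 yaw 179.7 F fix [-0.6 -0. ] -0.3 Mz [-0.03 -0.02  0.04] open 0.0579 0.0
150 fix [ 14.58 146.63] yaw 0.88 [ 51.3 205.5]
175 fix [ 14.06 145.36] yaw 0.04 [ 51. 204.]
```

View pics/l4.png

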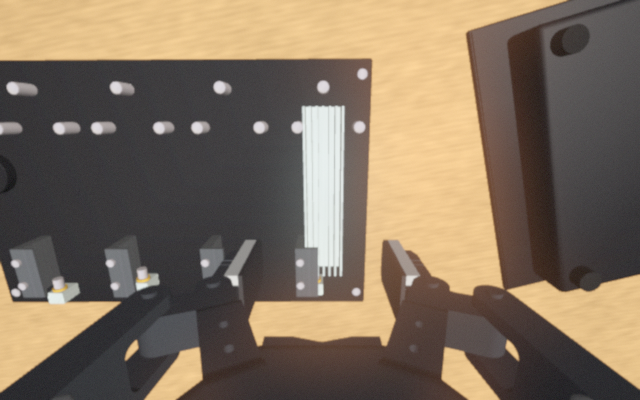

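```bash
cat > chk.py <<'E'
from h import *
import sys,pickle
c=pickle.load(open("last.pkl","rb")); g=cv2.cvtColor(c["bgr"],cv2.COLOR_BGR2GRAY)
def samp(XY,z=.045):
    P=np.c_[[[*fw(q),z] for q in XY]]; uv=px(c,P).astype(np.float32); return cv2.remap(g,uv[:,:1],uv[:,1:],cv2.INTER_LINEAR)[:,0].astype(float)
def ext(v,s,th=130):
    i=np.where(v>th)[0]; return (s[i[0]],s[i[-1]]) if len(i) else (np.nan,np.nan)
Y=np.arange(-35,50,.25)
for n in map(int,sys.argv[1:]):
    y0=-150+100*(n-1)
    for x in(-50,-30,-10,10,30,45): a,b=ext(samp([(x,y0+y) for y in Y]),Y); print("x",x,"y edges",a,b,"mid",(a+b)/2)
    X=np.arange(-98,-40,.25)
    print("near end x (->centre)",[ext(samp([(x,y0+y) for x in X]),X)[0]+90 for y in(-13,-8,-2,0,3,8,13)])
E
python3 chk.py 4
```

```text
x -50 y edges -20.75 49.75 mid 14.5
x -30 y edges -20.5 49.75 mid 14.625
x -10 y edges -20.75 49.75 mid 14.5
x 10 y edges -20.75 49.75 mid 14.5
x 30 y edges -20.75 49.75 mid 14.5
x 45 y edges -20.75 49.75 mid 14.5
near end x (->centre) [np.float64(1.75), np.float64(2.0), np.float64(2.0), np.float64(1.5), np.float64(2.0), np.float64(2.0), np.float64(1.5)]
```

The part lies home in lane 4: yaw is 0 and its -y side is on post and clamp. Next sink.

```bash
python3 -c "
from h import *
go([.49,-.285,.25],98)"
```

```text
t 15.7 shift [-114.  -608.2  -22.6] turn [-0.1  0.1 71.8] q [35. 10. 13. 93. -0. 45.]
```

Request:
carry_out --moves "-114 -608 -22.5 0 0 71.8 65; -114 -608 -22.5 0 0 71.8 65; -114 -608 -22.5 0 0 71.8 65; -114 -608 -22.5 0 0 71.8 65; -114 -608 -22.5 0 0 71.8 65; -114 -608 -22.5 0 0 71.8 65; -114 -608 -22.5 0 0 71.8 65; -114 -608 -22.5 0 0 71.8 65; -114 -608 -22.5 0 0 71.8 65; -114 -608 -22.5 0 0 71.8 65; -114 -608 -22.5 0 0 71.8 65; -114 -608 -22.5 0 0 71.8 65; -114 -608 -22.5 0 0 71.8 65; -114 -608 -22.5 0 0 71.8 65; -114 -608 -22.5 0 0 71.8 65; -114 -608 -22.5 0 0 71.8 65; -114 -608 -22.5 0 0 71.8 65; -114 -608 -22.5 0 0 71.8 65"

```text
time: 17.5
ee_pos: [0.4905, -0.2834, 0.251]
tcp_rot: [179.9, 0.1, 98.1]
wrist_force: [-0.1, -0.3, 0.9]
opening: 0.065
grasp_force: 0.0
```

```bash
cat > mat.py <<'E'
from h import *
c=cam("wrist"); S=[s for s in sinks(c,.033,175) if s[2][1]>150]
for s in S: print(np.round(s[0],4),np.round(s[1],2),np.round(s[2],1)); go([*s[0],.024],s[1])
E
python3 mat.py
```

```text
[ 0.3629 -0.2899] 94.42 [ 41.4 180.5]
t 17.6 shift [  11.9 -127.5  226.8] turn [0.1 0.1 3.6] q [-30.   7.  13.  96.  -0.  52.]
[ 0.4482 -0.2787] 95.47 [ 41.4 180.5]
t 17.6 shift [ 11.  -41.4 226.9] turn [0.1 0.1 2.6] q [-30.   7.  13.  96.  -0.  52.]
[ 0.5391 -0.2729] 103.03 [ 41.5 180.6]
t 17.6 shift [  4.1  49.4 227.1] turn [ 0.1  0.1 -5. ] q [-30.   7.  13.  96.  -0.  52.]
```

Request:
carry_out --moves "4 49.5 60 0 0 -5 65; 4 49.5 110 0 0 -5 65; 4 49.5 150 0 0 -5 65; 4 49.5 190 0 0 -5 65; 4 49.5 210 0 0 -5 65; 4 49.5 220 0 0 -5 65; 4 49.5 227 0 0 -5 65; 4 49.5 227 0 0 -5 65; 4 49.5 227 0 0 -5 36; 4 49.5 227 0 0 -5 36; 4 49.5 227 0 0 -5 36; 4 49.5 227 0 0 -5 36; 4 49.5 227 0 0 -5 36; 4 49.5 227 0 0 -5 36; 4 49.5 227 0 0 -5 36" --force 60

```text
time: 19.05
ee_pos: [0.5399, -0.2743, 0.0257]
tcp_rot: [179.8, 0.2, 103.0]
wrist_force: [0.3, 0.7, 8.0]
opening: 0.0389
grasp_force: 62.0
```

```bash
cat > pl.py <<'E'
from h import *
import sys
n=int(sys.argv[1]); p=fw((-7.4,-150+100*(n-1)+17.9)); go([*p,.13],FY+192); o=bot.get_obs(); print(o["ee_pos"],o["tcp_rot"],o["opening"])
E
python3 pl.py 3
```

```text
t 19.1 shift [ 527.    58.  -105.6] turn [  0.    0.3 -79.1] q [-27.  14.  -5.  71.  -0.  50.]
[ 0.53986263 -0.27425587  0.02571643] [1.79823859e+02 1.67646809e-01 1.02983375e+02] 0.0388936592752397
```

Request:
carry_out --moves "0 0 -40 0 0 0 36; 0 0 -80 0 0 0 36; 0 0 -106 0 0 0 36; 50 10 -106 0 0 -10 36; 100 20 -106 0 0 -20 36; 140 30 -106 0 0 -30 36; 180 40 -106 0 0 -40 36; 230 50 -106 0 0 -50 36; 280 58 -106 0 0 -60 36; 330 58 -106 0 0 -70 36; 380 58 -106 0 0 -79.1 36; 420 58 -106 0 0 -79.1 36; 470 58 -106 0 0 -79.1 36; 510 58 -106 0 0 -79.1 36; 525 58 -106 0 0 -79.1 36; 525 58 -106 0 0 -79.1 36; 525 58 -106 0 0 -79.1 36; 525 58 -106 0 0 -79.1 36; 525 58 -106 0 0 -79.1 36"

```text
time: 20.95
ee_pos: [0.4778, 0.2498, 0.1294]
tcp_rot: [-179.9, 0.1, -178.0]
wrist_force: [-0.1, -0.5, -4.2]
opening: 0.0389
grasp_force: 62.2
```

```bash
cat > pl2.py <<'E'
# offset of the held part along tool x (near end edge), then shift to slant pose
from h import *
import sys,pickle
n=int(sys.argv[1]); c=cam("wrist"); o=bot.get_obs(); pickle.dump({k:c[k] for k in("K","R","p","bgr")},open("last.pkl","wb"))
Rt=R.from_euler("xyz",o["tcp_rot"],degrees=True).as_matrix(); g=cv2.cvtColor(c["bgr"],cv2.COLOR_BGR2GRAY)
X=np.arange(70,115,.25); es=[]
for y in np.arange(-16,17,1.):
    P=o["ee_pos"]+(np.c_[X,np.full_like(X,y),np.full_like(X,-7)]/1000)@Rt.T; uv=px(c,P).astype(np.float32)
    v=cv2.remap(g,uv[:,:1],uv[:,1:],cv2.INTER_LINEAR)[:,0].astype(float); i=np.where(v>130)[0]
    if len(i): es.append(X[i[-1]])
off=np.median(es)-90; print("held offset tool x mm",off,"open",o["opening"],"z",o["ee_pos"][2])
p=fw((-7.4,-150+100*(n-1)+17.9)); a=np.radians(FY+192); p=p-off/1000*np.array([np.cos(a),np.sin(a)])
go([*p,.038],FY+192)
E
python3 pl2.py 3
```

```text
held offset tool x mm 14.0 open 0.03899378601587592 z 0.1293696609344291
t 21.0 shift [-13.9   2.7  91.4] turn [-0.1  0.1 -0.1] q [28.  3. -5. 82. -0. 26.]
```

```bash
python3 - <<'E'
from h import *
import pickle
c=pickle.load(open("last.pkl","rb")); o=bot.get_obs(); Rt=R.from_euler("xyz",o["tcp_rot"],degrees=True).as_matrix()
for y in(-20,20):
  for x in (85,90,95,105): print(x,y,px(c,o["ee_pos"]+Rt@np.array([x,y,-7])/1000).round(1))
cv2.imwrite("pics/h3.png",cv2.resize(c["bgr"][:200,120:520],None,fx=2,fy=2))
E
```

```text
85 -20 [[267.3  60.2]]
90 -20 [[266.7  44.9]]
95 -20 [[266.   29.1]]
105 -20 [[264.6  -3.7]]
85 20 [[379.5  60.4]]
90 20 [[380.2  45. ]]
95 20 [[381.   29.2]]
105 20 [[382.5  -3.5]]
```

View pics/h3.png

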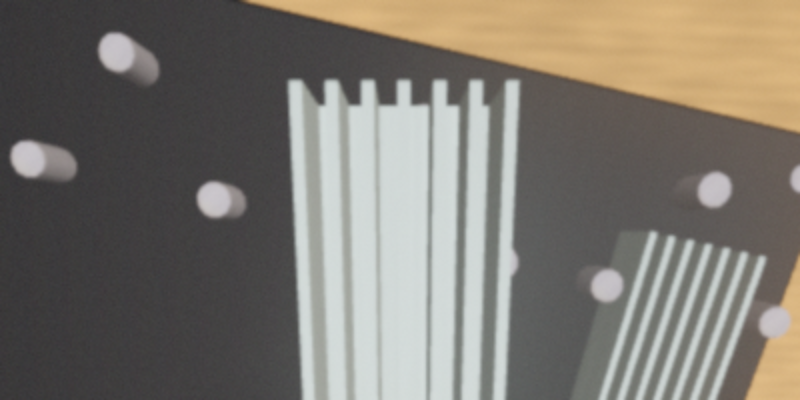

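Held with the tips at row 40, which puts the part 1.5 mm along the tool x as expected. My edge finder had picked up the bench behind. I lower it and swing in lane 3.

```bash
sed -i 's/    if len(i): es.append(X\[i\[-1\]\])/    j=np.where(v<130)[0]; es.append(X[j[0]] if len(j) else np.nan)/; s/np.median(es)-90/np.nanpercentile(es,85)-90/' pl2.py; python3 pl2.py 3
```

```text
held offset tool x mm 2.0 open 0.03902044759103987 z 0.12940155373193282
t 21.1 shift [-1.9  2.5 91.4] turn [-0.   0.1 -0.1] q [28.  3. -5. 82. -0. 26.]
```

Request:
carry_out --moves "-1.9 1.8 30 0 0 0 36; -1.9 1.8 50 0 0 0 36; -1.9 1.8 65 0 0 0 36; -1.9 1.8 75 0 0 0 36; -1.9 1.8 82 0 0 0 36; -1.9 1.8 86 0 0 0 36; -1.9 1.8 88 0 0 0 36; -1.9 1.8 90 0 0 0 36; -1.9 1.8 90.5 0 0 0 36; -1.9 1.8 90.5 0 0 0 36; -1.9 1.8 90.5 0 0 0 36; -1.9 1.8 90.5 0 0 0 36"

```text
time: 22.25
ee_pos: [0.4794, 0.2528, 0.039]
tcp_rot: [-180.0, 0.1, -177.9]
wrist_force: [0.1, 0.0, -3.6]
opening: 0.039
grasp_force: 62.1
```

```bash
cat > sw.py <<'E'
from h import *
import sys
exec(open("st.py").read().split("\n",1)[1])
n=int(sys.argv[1]); off=float(sys.argv[2]); go([*fw((-5+off,-150+100*(n-1)+.3)),.038],FY+180)
E
python3 sw.py 3 1.8
```

```text
t 22.25 fix xy [-5.65 68.42] z 0.039 yaw 192.01 F fix [0.1 0.1] -3.6 Mz [ 0.04  0.05 -0.01] open 0.039 62.146196365356445
t 22.2 shift [  1.4 -18.2   1. ] turn [-0.   0.1 12. ] q [ 28.   5. -13.  72.  -0.  26.]
```

Request:
carry_out --moves "0 0 1 0 0 0 36; 0 0 1 0 0 0 36; 0.2 -3.1 1 0 0 2 36; 0.4 -6.2 1 0 0 4 36; 0.7 -9.3 1 0 0 6 36; 0.9 -12.4 1 0 0 8 36; 1.2 -15.3 1 0 0 10 36; 1.3 -16.8 1 0 0 11 36; 1.4 -18.2 1 0 0 12 36; 1.4 -18.7 1 0 0 12.2 36; 1.4 -19.2 1 0 0 12.4 36; 1.4 -19.2 1 0 0 12.4 36; 1.4 -19.2 1 0 0 12.4 36"

```text
time: 23.55
ee_pos: [0.4789, 0.2347, 0.0381]
tcp_rot: [179.9, 0.1, 169.8]
wrist_force: [0.9, 6.7, -4.3]
opening: 0.0388
grasp_force: 62.2
```

```bash
python3 st.py
```

```text
t 23.55 fix xy [-3.09 50.51] z 0.0381 yaw 179.68 F fix [-0.3  6.7] -4.3 Mz [ 1.46 -0.17  0.57] open 0.0388 62.15447723865509
```

Request:
carry_out --moves "-1 -0.2 0 0 0 -0.2 36; -2 -0.2 0 0 0 -0.2 36; -3 -0.2 0 0 0 -0.2 36; -4 -0.2 0 0 0 -0.2 36; -5 -0.2 0 0 0 -0.2 36; -6 -0.2 0 0 0 -0.2 36; -7 -0.2 0 0 0 -0.2 36; -7 -0.2 0 0 0 -0.2 36"

```text
time: 24.35
ee_pos: [0.4855, 0.2334, 0.0381]
tcp_rot: [179.9, 0.0, 169.9]
wrist_force: [-0.0, 9.1, -3.9]
opening: 0.039
grasp_force: 62.2
```

```bash
python3 st.py
```

```text
t 24.35 fix xy [ 3.67 50.39] z 0.0381 yaw 179.87 F fix [-1.6  9. ] -3.9 Mz [1.66 0.02 0.3 ] open 0.039 62.23209500312805
```

Request:
carry_out --moves "-1 0 0 0 0 0 36; -2 0 0 0 0 0 36; -3 0 0 0 0 0 36; -4 0 0 0 0 0 36; -5 0 0 0 0 0 36; -5 0 0 0 0 0 36"

```text
time: 24.95
ee_pos: [0.4885, 0.2329, 0.0379]
tcp_rot: [179.9, -0.2, 170.0]
wrist_force: [-11.8, 11.0, 1.3]
opening: 0.0388
grasp_force: 62.8
```

```bash
python3 st.py
```

```text
t 24.95 fix xy [ 6.76 50.38] z 0.0379 yaw 179.91 F fix [-13.5   8.8] 1.3 Mz [2.06 1.9  0.05] open 0.0388 62.827890515327454
```

Request:
carry_out --moves "-1 0 0 0 0 0 36; -1 0 0 0 0 0 36; -1 0.5 0 0 0 0 58; -1 0.5 0 0 0 0 58; -1 0.5 0 0 0 0 58; -1 0.5 0 0 0 0 58; -1 0.5 -20 0 0 0 58; -1 0.5 -60 0 0 0 58; -1 0.5 -100 0 0 0 58; -1 0.5 -150 0 0 0 58; 20 0.5 -190 0 0 0 58; 20 0.5 -190 0 0 0 58; 20 0.5 -190 0 0 0 58; 20 0.5 -190 0 0 0 58"

```text
time: 26.35
ee_pos: [0.4705, 0.235, 0.2265]
tcp_rot: [-179.9, -0.0, 169.9]
wrist_force: [0.1, -0.9, 0.1]
opening: 0.0583
grasp_force: 0.0
```

```bash
python3 lane.py pics/l3.png>/dev/null; sed -i 's/Y=np.arange(-35,50,.25)/Y=np.arange(-30,32,.25)/' chk.py; python3 chk.py 3 4; python3 -c "
from h import *
go([.49,-.285,.25],95)"
```

```text
x -50 y edges -20.75 21.25 mid 0.25
x -30 y edges -20.75 21.0 mid 0.125
x -10 y edges -20.75 21.25 mid 0.25
x 10 y edges -20.75 21.25 mid 0.25
x 30 y edges -20.5 21.0 mid 0.25
x 45 y edges -20.75 21.0 mid 0.125
near end x (->centre) [np.float64(4.5), np.float64(4.75), np.float64(4.75), np.float64(4.5), np.float64(4.75), np.float64(4.75), np.float64(4.5)]
x -50 y edges -21.5 21.5 mid 0.0
x -30 y edges -22.0 21.25 mid -0.375
x -10 y edges -21.75 21.25 mid -0.25
x 10 y edges -22.25 21.25 mid -0.5
x 30 y edges -21.75 21.5 mid -0.125
x 45 y edges -21.75 21.25 mid -0.25
near end x (->centre) [np.float64(1.25), np.float64(2.0), np.float64(2.5), np.float64(1.25), np.float64(3.0), np.float64(1.75), np.float64(1.25)]
t 26.4 shift [-110.7 -508.5  -22.8] turn [-0.1  0.  74.9] q [27.  1.  4. 93. -0. 37.]
```

Lanes 3 and 4 are both home. Next sink.

Request:
carry_out --moves "-110.5 -508.5 -23 0 0 75 65; -110.5 -508.5 -23 0 0 75 65; -110.5 -508.5 -23 0 0 75 65; -110.5 -508.5 -23 0 0 75 65; -110.5 -508.5 -23 0 0 75 65; -110.5 -508.5 -23 0 0 75 65; -110.5 -508.5 -23 0 0 75 65; -110.5 -508.5 -23 0 0 75 65; -110.5 -508.5 -23 0 0 75 65; -110.5 -508.5 -23 0 0 75 65; -110.5 -508.5 -23 0 0 75 65; -110.5 -508.5 -23 0 0 75 65; -110.5 -508.5 -23 0 0 75 65; -110.5 -508.5 -23 0 0 75 65; -110.5 -508.5 -23 0 0 75 65; -110.5 -508.5 -23 0 0 75 65; -110.5 -508.5 -23 0 0 75 65"

```text
time: 28.1
ee_pos: [0.4902, -0.2841, 0.2515]
tcp_rot: [179.9, 0.1, 94.9]
wrist_force: [-0.5, -0.2, 0.6]
opening: 0.0653
grasp_force: 0.0
```

```bash
python3 mat.py
```

```text
[ 0.3705 -0.2958] 94.43 [ 55.7 192.8]
t 28.1 shift [  -1.  -120.5  227.3] turn [0.1 0.1 0.5] q [-30.   7.  13.  96.  -0.  55.]
[ 0.4482 -0.2787] 95.45 [ 41.4 179.6]
t 28.1 shift [  9.3 -41.6 227.4] turn [ 0.1  0.1 -0.5] q [-30.   7.  13.  96.  -0.  55.]
```

Request:
carry_out --moves "10.5 -41.5 60 0 0 -0.5 65; 10.5 -41.5 110 0 0 -0.5 65; 10.5 -41.5 150 0 0 -0.5 65; 10.5 -41.5 190 0 0 -0.5 65; 10.5 -41.5 210 0 0 -0.5 65; 10.5 -41.5 220 0 0 -0.5 65; 10.5 -41.5 227 0 0 -0.5 65; 10.5 -41.5 227 0 0 -0.5 65; 10.5 -41.5 227 0 0 -0.5 36; 10.5 -41.5 227 0 0 -0.5 36; 10.5 -41.5 227 0 0 -0.5 36; 10.5 -41.5 227 0 0 -0.5 36; 10.5 -41.5 227 0 0 -0.5 36; 10.5 -41.5 227 0 0 -0.5 36; 10.5 -41.5 227 0 0 -0.5 36" --force 60

```text
time: 29.65
ee_pos: [0.4489, -0.2785, 0.0258]
tcp_rot: [179.8, 0.1, 95.4]
wrist_force: [-1.1, -0.5, 5.6]
opening: 0.0394
grasp_force: 62.3
```

```bash
python3 pl.py 2
```

```text
t 29.6 shift [ 429.3   52.3 -105.1] turn [  0.    0.3 -86.7] q [-32.   4. -16.  70.  -0.  53.]
[ 0.44894663 -0.27846115  0.02584342] [1.79815945e+02 1.45564174e-01 9.53860392e+01] 0.03935077803292449
```

Request:
carry_out --moves "0 0 -40 0 0 0 36; 0 0 -80 0 0 0 36; 0 0 -106 0 0 0 36; 50 10 -106 0 0 -15 36; 90 20 -106 0 0 -25 36; 130 30 -106 0 0 -35 36; 170 40 -106 0 0 -45 36; 210 50 -106 0 0 -55 36; 250 54 -106 0 0 -65 36; 290 54 -106 0 0 -75 36; 330 54 -106 0 0 -86.7 36; 370 54 -106 0 0 -86.7 36; 410 54 -106 0 0 -86.7 36; 429 54 -106 0 0 -86.7 36; 429 54 -106 0 0 -86.7 36; 429 54 -106 0 0 -86.7 36; 429 54 -106 0 0 -86.7 36; 429 54 -106 0 0 -86.7 36"

```text
time: 31.45
ee_pos: [0.4616, 0.1534, 0.1299]
tcp_rot: [-179.9, 0.1, -178.0]
wrist_force: [-0.3, -0.4, -2.9]
opening: 0.0386
grasp_force: 61.9
```

```bash
python3 pl2.py 2
```

```text
held offset tool x mm 0.25 open 0.038613127740550805 z 0.1299212088105165
t 31.5 shift [ 1.   0.7 91.9] turn [-0.1  0.1 -0.1] q [ 18.  -4. -12.  82.  -0.  16.]
```

Request:
carry_out --moves "0.5 0 30 0 0 0 36; 0.5 0 50 0 0 0 36; 0.5 0 65 0 0 0 36; 0.5 0 75 0 0 0 36; 0.5 0 82 0 0 0 36; 0.5 0 86 0 0 0 36; 0.5 0 88 0 0 0 36; 0.5 0 90 0 0 0 36; 0.5 0 91 0 0 0 36; 0.5 0 91 0 0 0 36; 0.5 0 91 0 0 0 36; 0.5 0 91 0 0 0 36"

```text
time: 32.7
ee_pos: [0.4611, 0.1543, 0.039]
tcp_rot: [-180.0, 0.1, -177.9]
wrist_force: [-0.4, 0.1, -2.6]
opening: 0.0386
grasp_force: 61.9
```

```bash
python3 sw.py 2 0
```

```text
t 32.7 fix xy [ -6.72 -31.77] z 0.039 yaw 192.0 F fix [-0.4  0. ] -2.6 Mz [-0.02  0.02  0.02] open 0.0386 61.85074210166931
t 32.7 shift [  2.1 -17.9   1. ] turn [-0.   0.1 12. ] q [ 19.  -2. -21.  72.  -0.  16.]
```

Request:
carry_out --moves "0 0 1 0 0 0 36; 0 0 1 0 0 0 36; 0.3 -3 1 0 0 2 36; 0.7 -6 1 0 0 4 36; 1 -9 1 0 0 6 36; 1.4 -12 1 0 0 8 36; 1.7 -15 1 0 0 10 36; 1.9 -16.5 1 0 0 11 36; 2 -17.9 1 0 0 12 36; 2 -18.4 1 0 0 12.2 36; 2 -18.9 1 0 0 12.3 36; 2 -18.9 1 0 0 12.3 36; 2 -18.9 1 0 0 12.3 36"

```text
time: 34.0
ee_pos: [0.4599, 0.1364, 0.038]
tcp_rot: [179.9, 0.1, 169.8]
wrist_force: [0.6, 7.6, -2.5]
opening: 0.0392
grasp_force: 61.9
```

```bash
python3 st.py
```

```text
t 34.0 fix xy [ -4.85 -49.58] z 0.038 yaw 179.77 F fix [-0.7  7.6] -2.5 Mz [ 1.63 -0.18  0.49] open 0.0392 61.94846212863922
```

Request:
carry_out --moves "-1 -0.2 0 0 0 -0.2 36; -2 -0.2 0 0 0 -0.2 36; -3 -0.2 0 0 0 -0.2 36; -4 -0.2 0 0 0 -0.2 36; -5 -0.2 0 0 0 -0.2 36; -6 -0.2 0 0 0 -0.2 36; -7 -0.2 0 0 0 -0.2 36; -8 -0.2 0 0 0 -0.2 36; -8 -0.2 0 0 0 -0.2 36"

```text
time: 34.9
ee_pos: [0.4648, 0.1355, 0.0378]
tcp_rot: [179.9, -0.3, 170.1]
wrist_force: [-17.2, 12.6, 7.9]
opening: 0.0392
grasp_force: 63.2
```

```bash
python3 st.py
```

```text
t 34.9 fix xy [  0.11 -49.64] z 0.0378 yaw 179.99 F fix [-19.1   9.4] 7.9 Mz [ 2.53  3.   -0.13] open 0.0392 63.19142460823059
```

Request:
carry_out --moves "0 0.5 0 0 0 0 58; 0 0.5 0 0 0 0 58; 0 0.5 0 0 0 0 58; 0 0.5 0 0 0 0 58; 0 0.5 -20 0 0 0 58; 0 0.5 -60 0 0 0 58; 0 0.5 -100 0 0 0 58; 0 0.5 -150 0 0 0 58; 20 0.5 -190 0 0 0 58; 20 0.5 -190 0 0 0 58; 20 0.5 -190 0 0 0 58; 20 0.5 -190 0 0 0 58"

```text
time: 36.1
ee_pos: [0.4476, 0.1376, 0.2266]
tcp_rot: [-179.9, -0.0, 170.0]
wrist_force: [0.6, 0.8, 0.3]
opening: 0.0579
grasp_force: 0.0
```

```bash
python3 lane.py pics/l2.png>/dev/null; python3 chk.py 2 3; python3 -c "
from h import *
go([.42,-.285,.25],95)"
```

```text
x -50 y edges -20.75 21.0 mid 0.125
x -30 y edges -20.5 21.25 mid 0.375
x -10 y edges -20.75 21.25 mid 0.25
x 10 y edges -20.75 21.0 mid 0.125
x 30 y edges -21.0 21.25 mid 0.125
x 45 y edges -20.75 21.25 mid 0.25
near end x (->centre) [np.float64(-0.5), np.float64(-0.25), np.float64(-0.25), np.float64(-0.5), np.float64(-0.25), np.float64(-0.25), np.float64(-0.75)]
x -50 y edges -21.25 21.25 mid 0.0
x -30 y edges -21.5 21.25 mid -0.125
x -10 y edges -21.75 21.5 mid -0.125
x 10 y edges -21.5 21.25 mid -0.125
x 30 y edges -21.25 21.25 mid 0.0
x 45 y edges -21.25 21.25 mid 0.0
near end x (->centre) [np.float64(4.5), np.float64(5.75), np.float64(6.0), np.float64(4.5), np.float64(6.75), np.float64(5.0), np.float64(4.5)]
t 36.1 shift [ -46.5 -420.9  -23. ] turn [-0.1  0.  75. ] q [17. -7. -4. 93. -0. 27.]
```

Request:
carry_out --moves "-46.5 -421 -23 0 0 75 65; -46.5 -421 -23 0 0 75 65; -46.5 -421 -23 0 0 75 65; -46.5 -421 -23 0 0 75 65; -46.5 -421 -23 0 0 75 65; -46.5 -421 -23 0 0 75 65; -46.5 -421 -23 0 0 75 65; -46.5 -421 -23 0 0 75 65; -46.5 -421 -23 0 0 75 65; -46.5 -421 -23 0 0 75 65; -46.5 -421 -23 0 0 75 65; -46.5 -421 -23 0 0 75 65; -46.5 -421 -23 0 0 75 65; -46.5 -421 -23 0 0 75 65; -46.5 -421 -23 0 0 75 65; -46.5 -421 -23 0 0 75 65"

```text
time: 37.75
ee_pos: [0.4204, -0.2845, 0.2513]
tcp_rot: [179.9, 0.1, 95.0]
wrist_force: [-0.9, 0.9, -1.0]
opening: 0.0651
grasp_force: 0.0
```

```bash
python3 mat.py
```

```text
[ 0.363  -0.2897] 94.45 [ 41.4 179.9]
t 37.8 shift [ 2.000e-01 -5.790e+01  2.272e+02] turn [0.1 0.1 0.6] q [-34.  -1.   4.  95.  -0.  51.]
```

Request:
carry_out --moves "1.2 -58 60 0 0 0.6 65; 1.2 -58 110 0 0 0.6 65; 1.2 -58 150 0 0 0.6 65; 1.2 -58 190 0 0 0.6 65; 1.2 -58 210 0 0 0.6 65; 1.2 -58 220 0 0 0.6 65; 1.2 -58 227 0 0 0.6 65; 1.2 -58 227 0 0 0.6 65; 1.2 -58 227 0 0 0.6 36; 1.2 -58 227 0 0 0.6 36; 1.2 -58 227 0 0 0.6 36; 1.2 -58 227 0 0 0.6 36; 1.2 -58 227 0 0 0.6 36; 1.2 -58 227 0 0 0.6 36; 1.2 -58 227 0 0 0.6 36" --force 60

```text
time: 39.3
ee_pos: [0.3636, -0.2896, 0.0258]
tcp_rot: [179.8, 0.2, 94.4]
wrist_force: [0.3, 1.4, 7.0]
opening: 0.0391
grasp_force: 61.9
```

```bash
python3 pl.py 1
```

```text
t 39.3 shift [ 337.7  106.1 -104.8] turn [  0.    0.3 -87.7] q [-39.  -5. -25.  70.   0.  47.]
[ 0.36357179 -0.28958616  0.02583676] [1.79819878e+02 1.63517874e-01 9.43900177e+01] 0.03911767187622582
```

Request:
carry_out --moves "0 0 -40 0 0 0 36; 0 0 -80 0 0 0 36; 0 0 -106 0 0 0 36; 40 10 -106 0 0 -15 36; 80 25 -106 0 0 -25 36; 120 40 -106 0 0 -35 36; 160 55 -106 0 0 -45 36; 200 70 -106 0 0 -55 36; 240 85 -106 0 0 -65 36; 280 100 -106 0 0 -75 36; 310 107 -106 0 0 -87.7 36; 338 107 -106 0 0 -87.7 36; 338 107 -106 0 0 -87.7 36; 338 107 -106 0 0 -87.7 36; 338 107 -106 0 0 -87.7 36; 338 107 -106 0 0 -87.7 36; 338 107 -106 0 0 -87.7 36"

```text
time: 41.0
ee_pos: [0.4434, 0.0562, 0.1301]
tcp_rot: [-180.0, 0.1, -178.0]
wrist_force: [-0.2, 0.3, -2.8]
opening: 0.0391
grasp_force: 62.2
```

```bash
python3 pl2.py 1
```

```text
held offset tool x mm 0.04999999999999716 open 0.03906132544112939 z 0.1300136342815272
t 41.0 shift [ 0.3 -0.5 92. ] turn [-0.   0.1 -0.1] q [  7. -10. -17.  82.  -0.   5.]
```

Request:
carry_out --moves "0 -1 30 0 0 0 36; 0 -1 50 0 0 0 36; 0 -1 65 0 0 0 36; 0 -1 75 0 0 0 36; 0 -1 82 0 0 0 36; 0 -1 86 0 0 0 36; 0 -1 88 0 0 0 36; 0 -1 90 0 0 0 36; 0 -1 91 0 0 0 36; 0 -1 91 0 0 0 36; 0 -1 91 0 0 0 36; 0 -1 91 0 0 0 36"

```text
time: 42.25
ee_pos: [0.4436, 0.0553, 0.0391]
tcp_rot: [-180.0, 0.1, -177.9]
wrist_force: [0.8, 0.1, -3.1]
opening: 0.0389
grasp_force: 62.2
```

```bash
python3 sw.py 1 0
```

```text
t 42.25 fix xy [  -6.91 -132.25] z 0.0391 yaw 192.01 F fix [0.8 0.2] -3.1 Mz [ 0.   -0.01 -0.01] open 0.0389 62.197312116622925
t 42.2 shift [  1.8 -17.5   1.1] turn [-0.   0.1 12. ] q [  7.  -8. -26.  72.  -0.   5.]
```

Request:
carry_out --moves "0 0 1 0 0 0 36; 0 0 1 0 0 0 36; 0.3 -2.9 1 0 0 2 36; 0.6 -5.8 1 0 0 4 36; 0.9 -8.7 1 0 0 6 36; 1.2 -11.6 1 0 0 8 36; 1.5 -14.6 1 0 0 10 36; 1.7 -16 1 0 0 11 36; 1.8 -17.5 1 0 0 12 36; 1.8 -18 1 0 0 12.2 36; 1.8 -18.5 1 0 0 12.3 36; 1.8 -18.5 1 0 0 12.3 36; 1.8 -18.5 1 0 0 12.3 36"

```text
time: 43.55
ee_pos: [0.4425, 0.0379, 0.0381]
tcp_rot: [179.9, 0.1, 169.9]
wrist_force: [0.9, 8.4, -3.0]
opening: 0.039
grasp_force: 62.3
```

```bash
python3 st.py
```

```text
t 43.55 fix xy [  -4.97 -149.57] z 0.0381 yaw 179.78 F fix [-0.6  8.4] -3.0 Mz [ 1.72 -0.16  0.52] open 0.039 62.27792680263519
```

Request:
carry_out --moves "-1 -0.2 0 0 0 -0.2 36; -2 -0.2 0 0 0 -0.2 36; -3 -0.2 0 0 0 -0.2 36; -4 -0.2 0 0 0 -0.2 36; -5 -0.2 0 0 0 -0.2 36; -6 -0.2 0 0 0 -0.2 36; -7 -0.2 0 0 0 -0.2 36; -8 -0.2 0 0 0 -0.2 36; -8 -0.2 0 0 0 -0.2 36"

```text
time: 44.45
ee_pos: [0.4501, 0.0365, 0.0379]
tcp_rot: [179.8, 0.0, 170.0]
wrist_force: [-0.1, 9.9, -3.0]
opening: 0.0387
grasp_force: 62.3
```

```bash
python3 st.py
```

```text
t 44.45 fix xy [   2.75 -149.62] z 0.0379 yaw 179.95 F fix [-1.8  9.8] -3.0 Mz [2.01 0.05 0.07] open 0.0387 62.3267662525177
```

Request:
carry_out --moves "-1 0 0 0 0 0 36; -2 0 0 0 0 0 36; -3 0 0 0 0 0 36; -4 0 0 0 0 0 36; -5 0 0 0 0 0 36; -5 0 0 0 0 0 36"

```text
time: 45.05
ee_pos: [0.4551, 0.0357, 0.038]
tcp_rot: [179.8, 0.0, 170.0]
wrist_force: [0.0, 9.3, -3.4]
opening: 0.0389
grasp_force: 62.3
```

```bash
python3 st.py
```

```text
t 45.05 fix xy [   7.76 -149.63] z 0.038 yaw 179.95 F fix [-1.6  9.2] -3.4 Mz [ 2.04  0.04 -0.  ] open 0.0389 62.32441306114197
```

Request:
carry_out --moves "-1 0 0 0 0 0 36; -2 0 0 0 0 0 36; -3 0 0 0 0 0 36; -4 0 0 0 0 0 36; -5 0 0 0 0 0 36; -5 0 0 0 0 0 36"

```text
time: 45.65
ee_pos: [0.4595, 0.0349, 0.0379]
tcp_rot: [179.8, -0.1, 170.0]
wrist_force: [-3.0, 10.7, -0.4]
opening: 0.0392
grasp_force: 62.5
```

```bash
python3 st.py
```

```text
t 45.65 fix xy [  12.23 -149.63] z 0.0379 yaw 179.96 F fix [-4.8 10. ] -0.4 Mz [2.05 0.53 0.03] open 0.0392 62.51728713512421
```

Contact is just beginning (Fx −4.8 N). I push 2 mm more, release and lift.

Request:
carry_out --moves "-1 0 0 0 0 0 36; -2 0 0 0 0 0 36; -2.5 0 0 0 0 0 36; -2.5 0 0 0 0 0 36"

```text
time: 46.05
ee_pos: [0.4596, 0.0348, 0.0378]
tcp_rot: [179.8, -0.3, 170.1]
wrist_force: [-17.4, 14.0, 9.3]
opening: 0.039
grasp_force: 63.9
```

```bash
python3 st.py
```

```text
t 46.05 fix xy [  12.35 -149.68] z 0.0378 yaw 179.97 F fix [-19.5  10.8] 9.3 Mz [ 2.6   3.12 -0.03] open 0.039 63.87977063655853
```

Request:
carry_out --moves "0 0.5 0 0 0 0 58; 0 0.5 0 0 0 0 58; 0 0.5 0 0 0 0 58; 0 0.5 0 0 0 0 58; 0 0.5 -20 0 0 0 58; 0 0.5 -60 0 0 0 58; 0 0.5 -100 0 0 0 58; 0 0.5 -150 0 0 0 58; 20 0.5 -190 0 0 0 58; 20 0.5 -190 0 0 0 58; 20 0.5 -190 0 0 0 58; 20 0.5 -190 0 0 0 58"

```text
time: 47.25
ee_pos: [0.4426, 0.037, 0.2267]
tcp_rot: [-179.9, -0.0, 170.0]
wrist_force: [0.3, 0.3, -0.3]
opening: 0.0579
grasp_force: 0.0
```

```bash
python3 lane.py pics/l1.png>/dev/null; cp last.pkl b1.pkl; python3 chk.py 1 2; python3 -c "
from h import *
go([.47,.165,.25],170)"
```

```text
x -50 y edges -20.5 21.25 mid 0.375
x -30 y edges -20.75 21.0 mid 0.125
x -10 y edges -20.5 21.25 mid 0.375
x 10 y edges -20.75 21.0 mid 0.125
x 30 y edges -20.75 21.0 mid 0.125
x 45 y edges -20.75 21.0 mid 0.125
near end x (->centre) [np.float64(12.0), np.float64(12.25), np.float64(12.25), np.float64(12.0), np.float64(12.25), np.float64(12.0), np.float64(12.0)]
x -50 y edges -21.0 21.25 mid 0.125
x -30 y edges -21.5 21.25 mid -0.125
x -10 y edges -21.25 21.25 mid 0.0
x 10 y edges -21.25 21.25 mid 0.0
x 30 y edges -21.75 21.25 mid -0.25
x 45 y edges -21.75 21.0 mid -0.375
near end x (->centre) [np.float64(-0.5), np.float64(0.75), np.float64(1.25), np.float64(-0.5), np.float64(2.0), np.float64(0.0), np.float64(-0.5)]
t 47.3 shift [ -4.8 130.9 -23.7] turn [-0.1 -0.1 -0. ] q [  5. -10.  -7.  93.  -0.  15.]
```

Request:
carry_out --moves "-5 45 -23.5 0 0 0 20; -5 90 -23.5 0 0 0 20; -5 131 -23.5 0 0 0 20; -5 131 -23.5 0 0 0 20; -5 131 -23.5 0 0 0 20; -5 131 -23.5 0 0 0 20; -5 131 -23.5 0 0 0 20"

```text
time: 48.0
ee_pos: [0.4703, 0.1642, 0.2511]
tcp_rot: [-179.9, 0.0, 169.9]
wrist_force: [0.2, 0.0, 0.3]
opening: 0.0198
grasp_force: 0.0
```

```bash
python3 lane.py pics/all.png>/dev/null; python3 chk.py 1 2 3 4 | grep near
```

```text
near end x (->centre) [np.float64(12.25), np.float64(12.75), np.float64(12.75), np.float64(12.25), np.float64(13.0), np.float64(12.5), np.float64(12.25)]
near end x (->centre) [np.float64(-0.5), np.float64(0.5), np.float64(0.75), np.float64(-0.5), np.float64(1.0), np.float64(0.0), np.float64(-0.5)]
near end x (->centre) [np.float64(4.5), np.float64(5.5), np.float64(6.0), np.float64(4.5), np.float64(7.0), np.float64(5.25), np.float64(4.5)]
near end x (->centre) [np.float64(1.25), np.float64(2.0), np.float64(2.5), np.float64(1.25), np.float64(3.0), np.float64(1.5), np.float64(1.25)]
```

View pics/all.png

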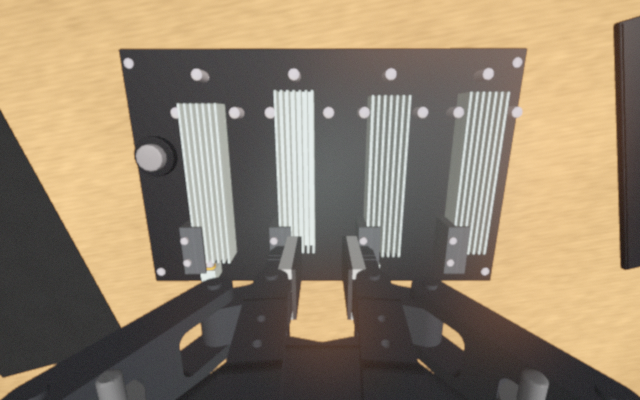

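View pics/l1.png

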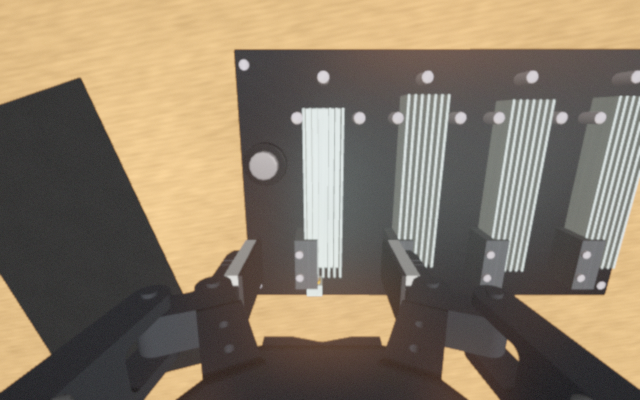

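All four are home and the mat is empty. The button top is at (263,165) in l1 and (151,157) in all. I triangulate it.

```bash
python3 - <<'E'
from h import *
import pickle
A=[];B=[]
for f,(u,v) in(("b1.pkl",(263,165)),("last.pkl",(151,157))):
    c=pickle.load(open(f,"rb")); g=cv2.cvtColor(c["bgr"],cv2.COLOR_BGR2GRAY)
    p=g[v-20:v+21,u-20:u+21]; _,l,s,ct=cv2.connectedComponentsWithStats((p>130).astype(np.uint8)); i=l[20,20]; q=ct[i]+[u-20,v-20]; print(q,s[i])
    P=w(c,q,0)[0]; d=P-c["p"]; d/=np.linalg.norm(d); M=np.eye(3)-np.outer(d,d); A.append(M);B.append(M@c["p"])
    for z in(.03,.035,.04): print(z,wf(w(c,q,z))[0].round(1))
X=np.linalg.solve(sum(A),sum(B)); print("button",X.round(4),wf(X)); go([X[0],X[1],X[2]+.04],170); go([X[0],X[1],X[2]+.017],170)
E
```

```text
[263.29146538 165.31400966] [  7   7  28  28 621]
0.03 [ -19.7 -212.4]
0.035 [ -20.5 -211.5]
0.04 [ -21.2 -210.5]
[149.3045045  157.08828829] [  5   8  28  26 555]
0.03 [ -19.8 -214.8]
0.035 [ -20.5 -212. ]
0.04 [ -21.2 -209.2]
button [ 0.4165 -0.0201  0.0363] [[ -20.6583574  -211.24281322]]
t 48.0 shift [  21.  -190.8  175.1] turn [-0.   0.1 -0.1] q [19. -2.  3. 95. -0. 29.]
t 48.0 shift [  21.  -190.8  198.1] turn [-0.   0.1 -0.1] q [19. -2.  3. 95. -0. 29.]
```

Request:
carry_out --moves "21 -50 0 0 0 0 0; 21 -100 0 0 0 0 0; 21 -150 0 0 0 0 0; 21 -191 0 0 0 0 0; 21 -191 50 0 0 0 0; 21 -191 100 0 0 0 0; 21 -191 140 0 0 0 0; 21 -191 165 0 0 0 0; 21 -191 180 0 0 0 0; 21 -191 180 0 0 0 0; 21 -191 180 0 0 0 0; 21 -191 180 0 0 0 0"

```text
time: 49.25
ee_pos: [0.4173, -0.0196, 0.0728]
tcp_rot: [-180.0, 0.2, 170.0]
wrist_force: [-0.1, 0.2, 0.7]
opening: -0.0
grasp_force: 0.0
```

```bash
python3 st.py; python3 -c "
from h import *
go([.4165,-.0201,.0533],170)"
```

```text
t 49.25 fix xy [ -19.87 -210.6 ] z 0.0728 yaw 179.88 F fix [-0.2  0.2] 0.7 Mz [-0.01 -0.02 -0.  ] open -0.0 0.0
t 49.2 shift [ 0.8 -0.6 19.5] turn [-0.   0.2 -0. ] q [ -3. -13. -27.  77.  -0.   7.]
```

Request:
carry_out --moves "0.5 -0.5 8 0 0 0 0; 0.5 -0.5 14 0 0 0 0; 0.5 -0.5 18 0 0 0 0; 0.5 -0.5 20 0 0 0 0; 0.5 -0.5 22 0 0 0 0; 0.5 -0.5 23 0 0 0 0; 0.5 -0.5 23 0 0 0 0"

```text
time: 49.95
ee_pos: [0.416, -0.0198, 0.0485]
tcp_rot: [-180.0, 0.1, 170.0]
wrist_force: [-2.9, -0.1, 4.2]
opening: -0.0001
grasp_force: 2.2
```

```bash
python3 st.py
```

```text
t 49.95 fix xy [ -21.16 -210.95] z 0.0485 yaw 179.91 F fix [-2.8 -0.6] 4.2 Mz [-0.07  0.57  0.05] open -0.0001 2.242488411056911
```

Request:
carry_out --moves "0 0 1 0 0 0 0; 0 0 2 0 0 0 0; 0 0 3 0 0 0 0; 0 0 3 0 0 0 0; 0 0 3 0 0 0 0"

```text
time: 50.45
ee_pos: [0.4162, -0.0198, 0.0476]
tcp_rot: [-180.0, 0.1, 170.0]
wrist_force: [-11.7, 0.6, 26.7]
opening: 0.0002
grasp_force: 13.1
```

```bash
python3 st.py
```

```text
t 50.45 fix xy [ -20.96 -210.92] z 0.0476 yaw 179.91 F fix [-11.6  -1.4] 26.7 Mz [0.06 2.61 0.02] open 0.0002 13.133245257195085
```

The button is fully down, bottomed out at 27 N. I lift off and move to the overview for a final check.

Request:
carry_out --moves "0 0 -5 0 0 0 0; 0 0 -30 0 0 0 0; 0 0 -80 0 0 0 0; 0 0 -130 0 0 0 0; 0 0 -180 0 0 0 0; -20 0 -203 0 0 0 20; -20 50 -203 0 0 0 20; -20 100 -203 0 0 0 20; -20 150 -203 0 0 0 20; -20 191 -203 0 0 0 20; -20 191 -203 0 0 0 20; -20 191 -203 0 0 0 20; -20 191 -203 0 0 0 20"

```text
time: 51.75
ee_pos: [0.4688, 0.1644, 0.2483]
tcp_rot: [-180.0, 0.1, 170.0]
wrist_force: [-1.0, 0.6, 1.5]
opening: 0.0198
grasp_force: 0.0
```

```bash
python3 lane.py pics/fin.png>/dev/null; python3 chk.py 1 2 3 4 | grep -E "near|x -50|x 30"; python3 st.py
```

```text
x -50 y edges -20.75 29.0 mid 4.125
x 30 y edges -21.0 29.0 mid 4.0
near end x (->centre) [np.float64(12.25), np.float64(12.5), np.float64(12.75), np.float64(12.25), np.float64(12.75), np.float64(12.5), np.float64(12.25)]
x -50 y edges -20.75 21.5 mid 0.375
x 30 y edges -21.0 21.5 mid 0.25
near end x (->centre) [np.float64(-0.5), np.float64(0.5), np.float64(0.75), np.float64(-0.5), np.float64(1.0), np.float64(0.25), np.float64(-0.5)]
x -50 y edges -21.25 21.25 mid 0.0
x 30 y edges -21.75 21.25 mid -0.25
near end x (->centre) [np.float64(4.75), np.float64(5.5), np.float64(5.75), np.float64(4.5), np.float64(6.75), np.float64(5.0), np.float64(4.5)]
x -50 y edges -21.25 31.75 mid 5.25
x 30 y edges -21.25 31.75 mid 5.25
near end x (->centre) [np.float64(1.0), np.float64(2.0), np.float64(2.5), np.float64(1.25), np.float64(2.75), np.float64(1.75), np.float64(1.0)]
t 51.8 fix xy [ -0.79 -20.71] z 0.2484 yaw 179.85 F fix [ 0.1 -0.1] 0.3 Mz [ 0.02 -0.01 -0.03] open 0.02 0.0
```

View pics/fin.png

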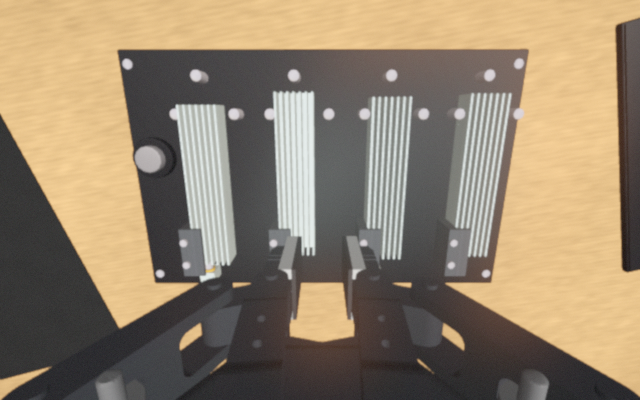

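The final view shows all four sinks unchanged, straight along posts and clamps at columns 205, 293, 388 and 480. The button is up again at (150,158), and the robot is clear of everything.

```bash
python3 -c "
from workcell import bot
print(bot.job_done())"
```

```text
the job is handed in; nothing more can be done
None
```

All four heat sinks from the mat are loaded in lanes 1–4, each against its post, clamp and stop. The start button was then pressed fully, and I handed the job in at about 52 s with the arm clear of everything; the hand-in gave no verdict.

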